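Show the trainee which dumbbell goes back, and where

TASK

Show the trainee which dumbbell to put away and where it belongs: point straight down at the middle of the grip of the smaller of the two dumbbells lying out on the mat, with the fingertips a few centimetres above it, and stay there for two seconds; then point down in the same way at the middle of the empty bay of the rack, stay for two seconds, and finish while still pointing there. Only point: touch and move nothing at all, and do not bring the fingertips down close to the grip of any other dumbbell.

Things in the scene. Friction and masses are not known exactly. Their poses are not given: they have to be found in the camera images.
- mat_small: The smaller of the two dumbbells lying on the mat in front of the rack (the mat is 6 mm thick): hex dumbbell, grey heads, steel grip 28 mm thick, 100 mm long. 172 mm long; heads 50 mm across flats, 36 mm long; top of heads 50 mm, top of grip 39 mm above its underside. Origin under the middle of the grip, level with the underside of the heads; x along the dumbbell, z up.
- mat_large: The larger of the two dumbbells lying on the mat, still in use, to be left alone: hex dumbbell, grey heads, steel grip 28 mm thick, 100 mm long. 192 mm long; heads 72 mm across flats, 46 mm long; top of heads 72 mm, top of grip 50 mm above its underside. Origin under the middle of the grip, level with the underside of the heads; x along the dumbbell, z up.
- rack: Low white rack, fixed on the 6 mm mat: 170 mm deep (x), 325 mm wide (y), three bays side by side centred at y = -105, 0, 105 mm, each 99 mm wide, open in front and behind. Bay floor 20 mm above the underside; cheeks between bays 6 mm thick, 22 mm higher than the floor. Two bays hold a dumbbell lying along x, one is empty. Origin under its middle, on the mat; z up.
- empty_bay: The empty bay of the rack, with a grey liner 110 by 70 mm and 1 mm thick on its floor. Origin at the middle of the bay's floor; axes as the rack's, z up.
- rack_small: A dumbbell stored in one of the other bays, a twin of mat_small: hex dumbbell, grey heads, steel grip 28 mm thick, 100 mm long. 172 mm long; heads 50 mm across flats, 36 mm long; top of heads 50 mm, top of grip 39 mm above its underside. Origin under the middle of the grip, level with the underside of the heads; x along the dumbbell, z up.
- rack_large: A dumbbell stored in one of the other bays, a twin of mat_large: hex dumbbell, grey heads, steel grip 28 mm thick, 100 mm long. 192 mm long; heads 72 mm across flats, 46 mm long; top of heads 72 mm, top of grip 50 mm above its underside. Origin under the middle of the grip, level with the underside of the heads; x along the dumbbell, z up.
- kettlebell: Dark steel kettlebell standing on the mat beside the work, 124 mm across and 169 mm high with its handle. Origin under its middle.
- bottle: Metal drinking bottle with a black cap standing on the mat beside the work, 68 mm across and 200 mm high. Origin under its middle.
There are look-alikes about, which are no part of the job. Leave any pink look-alike of the rack_small alone.

How it is judged:
By the outcome, as a careful person would: the job done as asked, in the order asked, and still so for the second after the job is handed in, with the robot touching nothing.
It also fails if it takes over 37 s, if anything falls off the work surface, if the arm or the gripper's body presses on something with over 40 N, if the wrist force passes 120 N, or if a joint passes its speed limit or range.

ROBOT

A 6-joint arm with a two-finger parallel gripper is mounted at the origin on the work surface. World frame = base frame: x ahead of the robot, y to its left, z up, the work surface at z = 0. Lengths are in m, angles in rad, forces in N, time in s.
With the tool pointing down it reaches from about 0.4 to 0.925 m from the base axis. Payload 3.4 kg.
Tool frame: the origin (TCP) lies between the finger pads, 19 mm behind the fingertips; this is the grasp point; z points along the fingers, y is the line along which they close (so a half turn about z gives the same grasp; the last joint's range is limited). The gripper opens to 85 mm and grips with 20 to 120 N. Pads are 22 mm wide; open, the fingers measure 114 mm over their backs; the gripper's body (76 mm by 85 mm) begins 54 mm behind the grasp point. The pads swing forward as they close: fully open they stand 13 mm farther back than shut.
Start: joints at [-1.345, 0.307, 1.506, -0, 1.328, -0.073], TCP at [0.17, -0.549, 0.25] pointing down, gripper open.
Joint ranges: [-3.12, 3.12], [-1.05, 2.28], [0.14, 2.33], [-1.42, 4.57], [0.1, 2.73], [-2.68, 2.68]. Speed limits (rad/s): [2.57, 2.57, 3.14, 3.14, 3.14, 3.14].

INTERFACE

Orientations are given as [roll, pitch, yaw] about the fixed x, y, z axes, in that order (R = Rz(yaw) Ry(pitch) Rx(roll)).
In Python, from plant import ctrl gives the robot as it stands. The module is installed in compiled form; this text tells all that it offers.
- The arm moves only by the tool move_arm, never from a script. Its argument "plan" is one flat list of numbers, 5 for each row, row after row: the closure, from 0 (fully open) to 1 (shut), then the shift along the tool's x, y, z in units of 30 mm (1.0 is 30 mm), then the turn about the tool's z in units of 6 degrees (1.0 is 6 degrees). In form: [claw, dx, dy, dz, yaw, claw, dx, dy, dz, yaw, ...]. A call has exactly 5 rows; each row is the pose to reach, as a shift and turn from the pose commanded when the call began, along the tool's axes at that moment; what a row does not reach only later rows make up. A row lasts 1/12 s, in which the tool goes at most 41.7 mm and 7.16 degrees, less where a joint would pass 70% of its speed; a pose out of reach is approached as far as the arm can. A call with a gripper value outside its range is refused whole. The fingers move at their own pace and stop on an object; the grip force is fixed at half the most. Time passes only in rows, so rows that repeat a pose let the fingers close, or fill a call up. It gives the time, the measured TCP pose, the force, the opening and the grip force at its end, in the units of the state.
- ctrl.get_obs(): the state, without advancing time (a new reading comes with each control period).
- ctrl.snapshot(name): name is "scene" or "top" or "wrist"; returns (picture, depth): 420x560x3 uint8, red, green, blue; 420x560 float32, m along the optical axis (not along the pixel's ray), 0 where there is no reading.
- ctrl.camera_info(name): a dict with "K" (3x3 intrinsics, pixels), "cam_to_world" (4x4, takes a point from camera to world coordinates). Camera axes: x right, y up, looking along -z (the intrinsics and any distortion apply to the point x, -y, -z); pixel columns grow to the right and rows downward; lengths in m; the calibration is good to about 2 mm. A picture is of the moment at which its call begins: read the wrist's pose just before it. camera_info takes no time and is no camera call; for the wrist camera it gives the pose at the moment of the call.
- ctrl.sign_off(): hands the job in; it is judged then, once.
Trained networks look in the newest picture that a camera, given by its name, has taken for a name from the list of things; names that differ only in an ending like _2 or _b are one class to them, and where a whole thing is asked for, a point or a joint stands for the part that bears it (a point fixed in the world has none). Each returns a list of dicts, best first, with "p" (0 to 1); they miss things now and then, are a little off and sometimes report something else, mostly with a low value. They report only what shows in the picture. A call takes as long as a camera call. They do not tell look-alikes from the thing itself.
- ctrl.masks_of(camera, label): "pixels" (420x560 bool, what is visible of it).
- ctrl.mark_of(camera, label): "point" ([x, y, z] in m, in world coordinates, good to about 4 mm: a listed point, or the origin of a listed thing).
The state is a dict: "time_s": time; "q": joint angles; "qvel": joint speeds; "joint_torque": joint torques, N m; "eef_pos": TCP position; "orientation": TCP orientation; "wrist_force": force on the tool from outside, world axes, zero at the start; "moment": the same for the moment, N m; "finger_gap": opening from 0.0 (shut) to 1.0 (fully open); "grip_force": force on a finger pad.
Only numpy, scipy, OpenCV 4.12 (cv2) and the standard library are available. Lean on these libraries where they do the work, as an engineer would, in place of code of your own. Each camera call takes 0.05 s, during which the arm holds its last target. There are 200 camera calls.

## Working session

There is one attempt and no reset: what is moved stays moved. The work goes in short steps, Python scripts to look and compute and a tool call to move; the robot and the scene stay as the last step left them, time stands still between calls to the robot, and variables do not carry over. Pictures are saved under pics/ and viewed, at most 10 in all, crops included, and the job is handed in when it is done.

Besides the shell and the picture viewer there is one more tool, called after "Request:" as a command line: name --argument value ..., lists and objects as JSON in quotes. move_arm: Moves the arm, as the interface text tells. Its arguments: {"type":"object","properties":{"plan":{"type":"array"}},"required":["plan"]}

```bash
mkdir -p pics; python3 - <<'E'
from plant import ctrl
import cv2, numpy as np
for c in ("top","scene"):
    im,d=ctrl.snapshot(c); cv2.imwrite(f"pics/{c}1.png",im[:,:,::-1])
    np.save(f"pics/{c}_d.npy",d)
    I=ctrl.camera_info(c); K=I["K"]; T=np.linalg.inv(I["cam_to_world"])
    for l in ("mat_small","mat_large","empty_bay","rack","rack_small","rack_large","kettlebell","bottle"):
        for m in ctrl.mark_of(c,l):
            P=T@np.r_[m["point"],1]; 
            print(c,l,round(m["p"],2),np.round(m["point"],3),"px",np.round([K[0,0]*P[0]/-P[2]+K[0,2],K[1,1]*-P[1]/-P[2]+K[1,2]]))
o=ctrl.get_obs(); print(o["time_s"],o["eef_pos"],o["orientation"])
print(np.round(ctrl.camera_info("top")["cam_to_world"],3))
E
```

```text
top mat_small 0.92 [0.453 0.145 0.007] px [242. 202.]
top mat_large 0.89 [ 0.442 -0.139  0.005] px [334. 204.]
top empty_bay 0.92 [0.651 0.04  0.028] px [275. 137.]
top rack 0.84 [0.651 0.04  0.005] px [275. 139.]
top rack_small 0.71 [0.638 0.145 0.027] px [241. 142.]
top rack_small 0.6 [ 0.166  0.316 -0.   ] px [186. 297.]
top kettlebell 0.85 [0.486 0.382 0.012] px [165. 192.]
top kettlebell 0.32 [0.457 0.148 0.004] px [241. 201.]
top bottle 0.63 [ 0.455 -0.376  0.009] px [411. 199.]
scene mat_small 0.68 [0.448 0.146 0.005] px [327. 200.]
scene mat_large 0.64 [ 0.445 -0.141  0.006] px [233. 247.]
scene empty_bay 0.89 [0.65  0.043 0.025] px [340. 271.]
scene rack 0.96 [0.65  0.044 0.006] px [339. 274.]
scene rack_small 0.97 [0.639 0.14  0.026] px [369. 249.]
scene rack_small 0.81 [0.162 0.319 0.001] px [321. 117.]
scene rack_large 0.74 [ 0.669 -0.061  0.029] px [307. 297.]
scene rack_large 0.45 [ 0.452 -0.379  0.008] px [144. 294.]
scene kettlebell 0.71 [0.489 0.385 0.008] px [406. 174.]
scene bottle 0.67 [ 0.455 -0.376  0.008] px [146. 294.]
0.9 [ 0.16979013 -0.5493819   0.25003925] [3.14152706e+00 2.31781139e-05 2.99819170e-01]
[[-0.014  0.99  -0.144  0.214]
 [-1.    -0.014  0.002  0.022]
 [-0.     0.144  0.99   1.547]
 [ 0.     0.     0.     1.   ]]
```

View pics/top1.png

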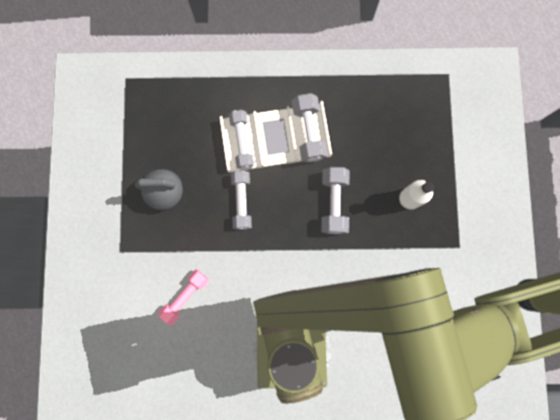

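View pics/scene1.png

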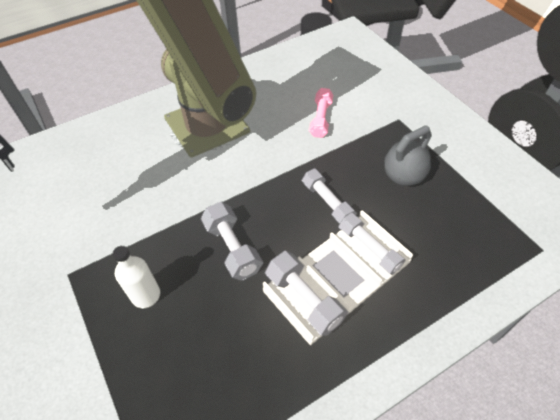

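The candidates for the smaller dumbbell are:
- **(242,202) in top, (327,200) in scene:** lies on the mat and is the shorter of the two there.
- **(334,204):** the larger one on the mat.
- **(241,142):** the twin of the small one, stored in the rack.
- **(184,297):** the pink look-alike, lying off the mat.

The first fits the description. The empty bay is the middle one, with the grey liner, at (275,137). I'll confirm both in a crop and refine the positions.

```bash
python3 - <<'E'
from plant import ctrl
import cv2, numpy as np
for c in ("top","scene"):
    d=np.load(f"pics/{c}_d.npy"); I=ctrl.camera_info(c); K=I["K"]; T=I["cam_to_world"]
    im,_=ctrl.snapshot(c)
    v,u=np.mgrid[:420,:560]
    P=np.stack([(u-K[0,2])/K[0,0]*d,-(v-K[1,2])/K[1,1]*d,-d],-1)@T[:3,:3].T+T[:3,3]
    for l in ("mat_small","mat_large","empty_bay"):
        for m in ctrl.masks_of(c,l)[:2]:
            k=m["pixels"]&(d>0); q=P[k]
            if len(q)<10: continue
            (cx,cy),(w,h),a=cv2.minAreaRect((q[:,:2]*1000).astype(np.float32))
            mu=q.mean(0); e,V=np.linalg.eigh(np.cov(q[:,:2].T)); 
            print(c,l,round(m["p"],2),k.sum(),"mean",mu.round(3),"rect",np.round([cx,cy,w,h,a],0),"axis deg",np.degrees(np.arctan2(V[1,1],V[0,1])).round(1),"z95",np.percentile(q[:,2],[5,50,95]).round(3))
    if c=="top": cv2.imwrite("pics/crop1.png",cv2.resize(im[85:245,200:360,::-1],(600,600),interpolation=cv2.INTER_CUBIC))
    print(I.keys())
E
```

```text
top mat_large 0.95 1311 mean [ 0.444 -0.137  0.059] rect [ 455. -143.   87.  212.   88.] axis deg 178.8 z95 [0.007 0.061 0.081]
top mat_large 0.68 1402 mean [0.478 0.372 0.106] rect [481. 397. 115. 154.   9.] axis deg 109.0 z95 [0.058 0.1   0.174]
top empty_bay 0.7 742 mean [0.653 0.039 0.027] rect [653.  39. 110.  69.   8.] axis deg -174.4 z95 [0.022 0.027 0.033]
top empty_bay 0.46 715 mean [ 0.449 -0.363  0.127] rect [ 473. -395.   69.  125.   36.] axis deg -169.6 z95 [0.022 0.138 0.206]
dict_keys(['K', 'cam_to_world'])
scene mat_small 0.71 811 mean [0.455 0.136 0.045] rect [464. 142.  61. 190.  89.] axis deg -178.6 z95 [0.031 0.044 0.057]
scene mat_small 0.36 1741 mean [ 0.475 -0.376  0.117] rect [ 412. -375.   67.  160.   88.] axis deg 93.8 z95 [0.023 0.129 0.205]
scene mat_large 0.64 2022 mean [ 0.458 -0.146  0.058] rect [ 418. -140.   90.  255.   84.] axis deg 177.1 z95 [0.017 0.058 0.079]
scene empty_bay 0.82 1263 mean [0.653 0.037 0.026] rect [652.  38. 113.  75.  10.] axis deg -171.3 z95 [0.024 0.026 0.029]
dict_keys(['K', 'cam_to_world'])
```

View pics/crop1.png

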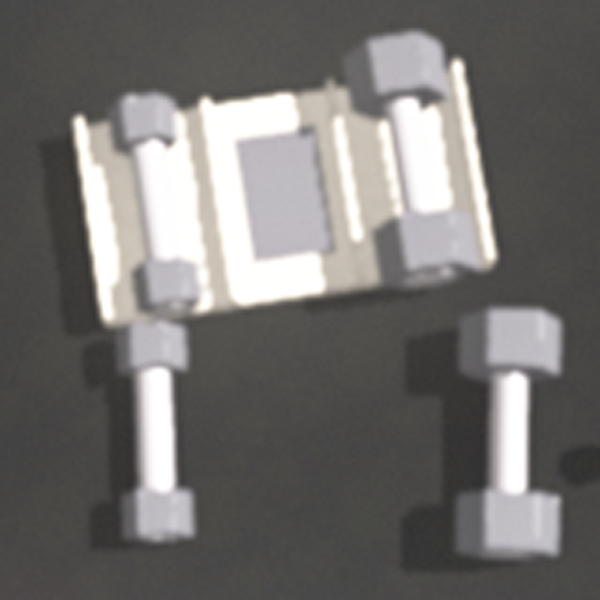

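The crop shows the smaller mat dumbbell with its grip at crop (157,430), about top px (242,200). The larger one sits at crop (510,430). The empty bay's grey liner is at crop (287,195), about px (276,137). I'll start moving by a path that stays out of the inner reach limit and away from the bottle.

Request:
move_arm --plan '[1,1,-0.9,-0.2,0,1,2,-1.8,-0.4,0,1,3,-2.7,-0.6,0,1,4,-3.6,-0.8,0,1,5,-4.5,-1,0]'

```text
time_s: 1.72
eef_pos: [0.2737, -0.3745, 0.2803]
orientation: [3.142, -0.0, 0.299]
wrist_force: [1.2, -0.4, 0.5]
finger_gap: 0.297
grip_force: 0.0
```

Request:
move_arm --plan '[1,1,-0.9,0,0,1,2,-1.8,0,0,1,3,-2.7,0,0,1,4,-3.6,0,0,1,5,-4.5,0,0]'

```text
time_s: 2.13
eef_pos: [0.3772, -0.201, 0.2804]
orientation: [3.141, -0.001, 0.299]
wrist_force: [0.5, -0.4, 0.2]
finger_gap: -0.001
grip_force: 0.0
```

Request:
move_arm --plan '[1,0.57,-1.03,0,0,1,1.14,-2.06,0,0,1,1.71,-3.09,0,0,1,2.28,-4.12,0,0,1,2.87,-5.15,0,0]'

```text
time_s: 2.55
eef_pos: [0.4132, -0.028, 0.2803]
orientation: [3.141, -0.001, 0.3]
wrist_force: [1.1, -0.8, 0.1]
finger_gap: 0.0
grip_force: 0.0
```

Request:
move_arm --plan '[1,0.57,-1.03,0,0,1,1.14,-2.06,0,0,1,1.71,-3.09,0,0,1,2.28,-4.12,0,0,1,2.87,-5.15,0,0]'

```text
time_s: 2.97
eef_pos: [0.4498, 0.1451, 0.2803]
orientation: [3.141, -0.001, 0.3]
wrist_force: [1.2, -0.1, 0.2]
finger_gap: 0.001
grip_force: 0.0
```

```bash
python3 - <<'E'
from plant import ctrl
import cv2, numpy as np
I=ctrl.camera_info("wrist"); im,d=ctrl.snapshot("wrist"); cv2.imwrite("pics/w1.png",im[:,:,::-1]); K=I["K"]; T=I["cam_to_world"]
v,u=np.mgrid[:420,:560]
P=np.stack([(u-K[0,2])/K[0,0]*d,-(v-K[1,2])/K[1,1]*d,-d],-1)@T[:3,:3].T+T[:3,3]
for l in ("mat_small","empty_bay"):
    for m in ctrl.mark_of("wrist",l): print(l,round(m["p"],2),np.round(m["point"],3))
    for m in ctrl.masks_of("wrist",l): q=P[m["pixels"]&(d>0)]; vv,uu=np.nonzero(m["pixels"]); print(len(q),round(m["p"],2),q.mean(0).round(3),q.min(0).round(3),q.max(0).round(3),uu.mean().round(),vv.mean().round())
np.save("pics/wP.npy",P)
o=ctrl.get_obs(); print(o["time_s"],o["eef_pos"],o["orientation"])
E
```

```text
mat_small 0.88 [0.455 0.147 0.007]
5970 0.75 [0.458 0.148 0.046] [0.346 0.114 0.004] [0.542 0.179 0.059] 282.0 163.0
empty_bay 0.65 [0.652 0.044 0.027]
4805 0.58 [0.629 0.036 0.027] [ 0.593 -0.001  0.024] [0.67  0.075 0.029] 437.0 33.0
3.2167 [0.44956147 0.14309743 0.27982915] [3.14098454e+00 8.83298466e-04 3.00947004e-01]
```

View pics/w1.png

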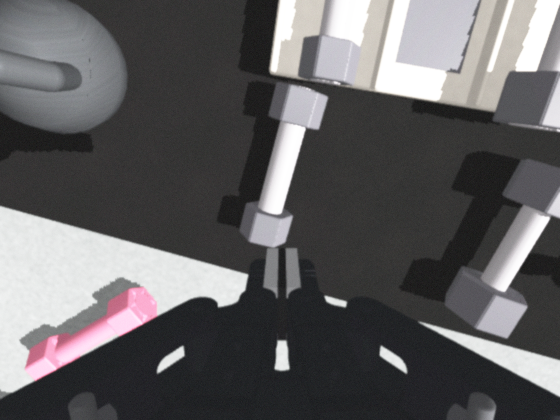

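The wrist view shows the small mat dumbbell directly ahead of the fingers, with its grip running from (295,123) to (270,208) and its middle near (283,166). The pink look-alike is at (90,330), off the mat. Next I'll take the grip position from depth.

```bash
python3 - <<'E'
import numpy as np, cv2
P=np.load("pics/wP.npy"); sel=(np.abs(P[...,1]-.146)<.04)&(np.abs(P[...,0]-.455)<.1)&(P[...,2]>.012)
for a in np.arange(.36,.56,.01):
    q=P[sel&(np.abs(P[...,0]-a)<.005)]
    if len(q): print(a.round(2),len(q),"y",np.ptp(q[:,1]).round(3),q[:,1].mean().round(4),"z",np.percentile(q[:,2],90).round(3))
E
```

```text
0.37 270 y 0.056 0.1469 z 0.056
0.38 403 y 0.056 0.1462 z 0.057
0.39 401 y 0.056 0.1464 z 0.056
0.4 616 y 0.056 0.1459 z 0.056
0.41 209 y 0.028 0.1466 z 0.045
0.42 211 y 0.028 0.1468 z 0.045
0.43 1646 y 0.052 0.1709 z 0.334
0.44 3075 y 0.053 0.171 z 0.339
0.45 7986 y 0.08 0.1598 z 0.337
0.46 16145 y 0.068 0.1474 z 0.35
0.47 13485 y 0.058 0.1268 z 0.354
0.48 252 y 0.056 0.1482 z 0.045
0.49 248 y 0.028 0.1492 z 0.045
0.5 292 y 0.054 0.1511 z 0.055
0.51 537 y 0.056 0.1505 z 0.056
0.52 1476 y 0.056 0.1607 z 0.404
0.53 559 y 0.056 0.1511 z 0.056
0.54 222 y 0.063 0.1503 z 0.056
0.55 731 y 0.08 0.1515 z 0.076
```

Request:
move_arm --plan '[1,0.12,-0.03,0.8,0,1,0.12,-0.03,1.6,0,1,0.12,-0.03,2.4,0,1,0.12,-0.03,3.2,0,1,0.12,-0.03,4,0]'

```text
time_s: 3.63
eef_pos: [0.4529, 0.1434, 0.1594]
orientation: [3.141, -0.001, 0.297]
wrist_force: [0.5, 0.0, -0.5]
finger_gap: 0.003
grip_force: 0.0
```

Request:
move_arm --plan '[1,0,0,0.6,0,1,0,0,1.2,0,1,0,0,1.7,0,1,0,0,2.0,0,1,0,0,2.1,0]'

```text
time_s: 4.05
eef_pos: [0.4521, 0.1436, 0.0958]
orientation: [3.142, 0.003, 0.298]
wrist_force: [-0.5, -0.5, -0.1]
finger_gap: -0.004
grip_force: 0.0
```

```bash
python3 - <<'E'
from plant import ctrl
import cv2, numpy as np
im,d=ctrl.snapshot("top"); s,_=ctrl.snapshot("scene"); w,_=ctrl.snapshot("wrist")
r=lambda a:cv2.resize(a[:,:,::-1],(400,300),interpolation=cv2.INTER_AREA)
c=lambda a,y,x:cv2.resize(a[y:y+120,x:x+160,::-1],(400,300),interpolation=cv2.INTER_CUBIC)
cv2.imwrite("pics/at1.png",np.vstack([np.hstack([c(im,130,170),c(s,140,250)]),np.hstack([r(s),r(w)])]))
o=ctrl.get_obs(); print(o["time_s"],o["eef_pos"],o["orientation"])
E
```

```text
4.2 [0.45350706 0.14465091 0.09746259] [ 3.14149720e+00 -5.58332609e-04  2.98718034e-01]
```

View pics/at1.png

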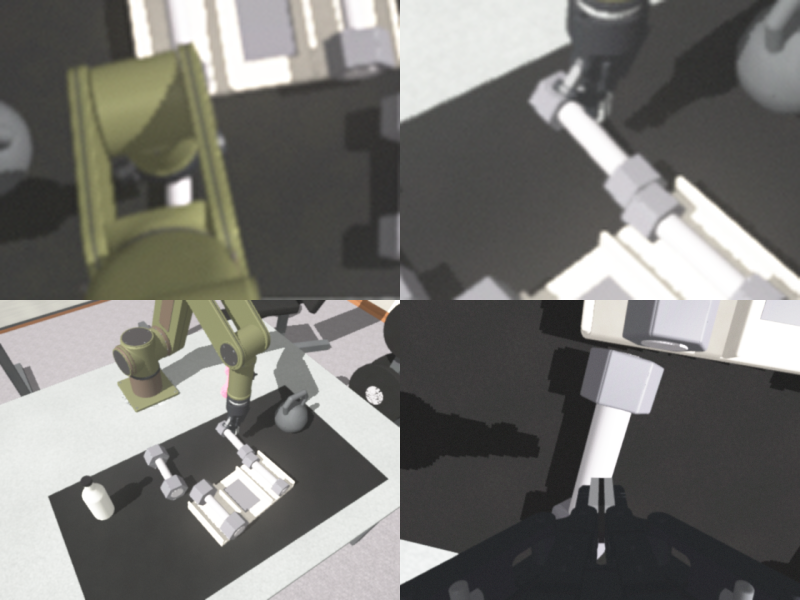

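The views show the shut fingertips standing a few cm over the small dumbbell's grip, with the tips near composite (600,480) on the grip line in the wrist view. I'll nudge 2.5 mm in +y and hold for well over 2 s.

Request:
move_arm --plan '[1,0.02,-0.08,0,0,1,0.02,-0.08,0,0,1,0.02,-0.08,0,0,1,0.02,-0.08,0,0,1,0.02,-0.08,0,0]'

```text
time_s: 4.62
eef_pos: [0.4532, 0.1478, 0.0974]
orientation: [3.141, -0.001, 0.3]
wrist_force: [1.0, -0.3, -0.2]
finger_gap: 0.001
grip_force: 0.0
```

Request:
move_arm --plan '[1,0,0,0,0,1,0,0,0,0,1,0,0,0,0,1,0,0,0,0,1,0,0,0,0]'

```text
time_s: 5.03
eef_pos: [0.4529, 0.1477, 0.097]
orientation: [-3.142, 0.0, 0.3]
wrist_force: [1.8, -0.8, 0.2]
finger_gap: -0.002
grip_force: 0.0
```

Request:
move_arm --plan '[1,0,0,0,0,1,0,0,0,0,1,0,0,0,0,1,0,0,0,0,1,0,0,0,0]'

```text
time_s: 5.45
eef_pos: [0.453, 0.1477, 0.097]
orientation: [-3.142, 0.0, 0.3]
wrist_force: [-0.2, -0.9, 0.6]
finger_gap: 0.001
grip_force: 0.0
```

Request:
move_arm --plan '[1,0,0,0,0,1,0,0,0,0,1,0,0,0,0,1,0,0,0,0,1,0,0,0,0]'

```text
time_s: 5.87
eef_pos: [0.453, 0.1477, 0.097]
orientation: [-3.142, -0.0, 0.3]
wrist_force: [-0.2, -0.2, -0.3]
finger_gap: 0.001
grip_force: 0.0
```

Request:
move_arm --plan '[1,0,0,0,0,1,0,0,0,0,1,0,0,0,0,1,0,0,0,0,1,0,0,0,0]'

```text
time_s: 6.28
eef_pos: [0.453, 0.1477, 0.097]
orientation: [-3.142, 0.0, 0.3]
wrist_force: [-0.6, -0.7, 0.0]
finger_gap: 0.004
grip_force: 0.0
```

Request:
move_arm --plan '[1,0,0,0,0,1,0,0,0,0,1,0,0,0,0,1,0,0,0,0,1,0,0,0,0]'

```text
time_s: 6.7
eef_pos: [0.453, 0.1477, 0.097]
orientation: [-3.142, 0.0, 0.3]
wrist_force: [0.5, 0.5, 0.8]
finger_gap: 0.001
grip_force: 0.0
```

Request:
move_arm --plan '[1,0,0,0,0,1,0,0,0,0,1,0,0,0,0,1,0,0,0,0,1,0,0,0,0]'

```text
time_s: 7.12
eef_pos: [0.453, 0.1477, 0.097]
orientation: [-3.142, -0.0, 0.3]
wrist_force: [0.2, -0.3, -0.2]
finger_gap: -0.002
grip_force: 0.0
```

Request:
move_arm --plan '[1,0,0,-0.8,0,1,0,0,-1.6,0,1,0,0,-2.4,0,1,0,0,-3.2,0,1,0,0,-4,0]'

```text
time_s: 7.53
eef_pos: [0.4526, 0.1476, 0.2181]
orientation: [-3.142, 0.0, 0.3]
wrist_force: [0.2, 0.2, -1.4]
finger_gap: -0.001
grip_force: 0.0
```

Request:
move_arm --plan '[1,0.6,0.6,0,0,1,1.2,1.2,0,0,1,1.8,1.8,0,0,1,2.4,2.4,0,0,1,3,3,0,0]'

```text
time_s: 7.95
eef_pos: [0.5663, 0.0877, 0.2171]
orientation: [-3.142, -0.0, 0.3]
wrist_force: [0.1, 0.5, -0.1]
finger_gap: 0.001
grip_force: 0.0
```

Request:
move_arm --plan '[1,0.6,0.6,0,0,1,1.2,1.2,0,0,1,1.8,1.8,0,0,1,2.28,2.39,0,0,1,2.28,2.39,0,0]'

```text
time_s: 8.37
eef_pos: [0.6561, 0.0373, 0.2165]
orientation: [3.139, -0.003, 0.298]
wrist_force: [0.5, 0.5, 0.9]
finger_gap: 0.003
grip_force: 0.0
```

```bash
python3 - <<'E'
from plant import ctrl
import numpy as np
for c in ("wrist","scene"):
    I=ctrl.camera_info(c); im,d=ctrl.snapshot(c); K=I["K"]; T=I["cam_to_world"]
    v,u=np.mgrid[:420,:560]
    P=np.stack([(u-K[0,2])/K[0,0]*d,-(v-K[1,2])/K[1,1]*d,-d],-1)@T[:3,:3].T+T[:3,3]
    for m in ctrl.mark_of(c,"empty_bay"): print(c,round(m["p"],2),np.round(m["point"],3))
    for m in ctrl.masks_of(c,"empty_bay"): q=P[m["pixels"]&(d>0)]; print(len(q),round(m["p"],2),q.mean(0).round(3),np.percentile(q,1,0).round(3),np.percentile(q,99,0).round(3))
o=ctrl.get_obs(); print(o["time_s"],o["eef_pos"],o["orientation"])
E
```

```text
wrist 0.64 [0.65 0.04 0.03]
8334 0.82 [0.654 0.041 0.027] [0.597 0.003 0.025] [0.706 0.079 0.028]
scene 0.57 [0.649 0.039 0.026]
1226 0.73 [0.654 0.037 0.026] [ 0.599 -0.001  0.022] [0.707 0.075 0.03 ]
8.6667 [0.65090223 0.04062133 0.2169816 ] [-3.14106147e+00  8.86528951e-04  3.00492093e-01]
```

Request:
move_arm --plan '[1,0,0,0.7,0,1,0,0,1.4,0,1,0,0,2.1,0,1,0,0,2.7,0,1,0,0,3.2,0]'

```text
time_s: 9.08
eef_pos: [0.6506, 0.0407, 0.12]
orientation: [-3.141, 0.001, 0.301]
wrist_force: [-0.6, -0.1, -0.5]
finger_gap: 0.0
grip_force: 0.0
```

Request:
move_arm --plan '[1,0,0,0.5,0,1,0,0,0.9,0,1,0,0,1.2,0,1,0,0,1.35,0,1,0,0,1.35,0]'

```text
time_s: 9.5
eef_pos: [0.6513, 0.0402, 0.0796]
orientation: [-3.141, 0.002, 0.3]
wrist_force: [-0.0, 0.5, -0.1]
finger_gap: 0.001
grip_force: 0.0
```

```bash
python3 - <<'E'
from plant import ctrl
import cv2, numpy as np
s,_=ctrl.snapshot("scene"); w,_=ctrl.snapshot("wrist")
c=cv2.resize(s[180:330,250:450,::-1],(400,300),interpolation=cv2.INTER_CUBIC)
cv2.imwrite("pics/at2.png",np.hstack([c,cv2.resize(w[:,:,::-1],(400,300),interpolation=cv2.INTER_AREA)]))
o=ctrl.get_obs(); print(o["time_s"],o["eef_pos"],o["orientation"],o["wrist_force"])
E
```

```text
9.6 [0.65244879 0.04005051 0.08103896] [ 3.14133134e+00 -8.63203684e-04  2.99961044e-01] [ 0.48288726 -0.27958483  0.51907961]
```

View pics/at2.png

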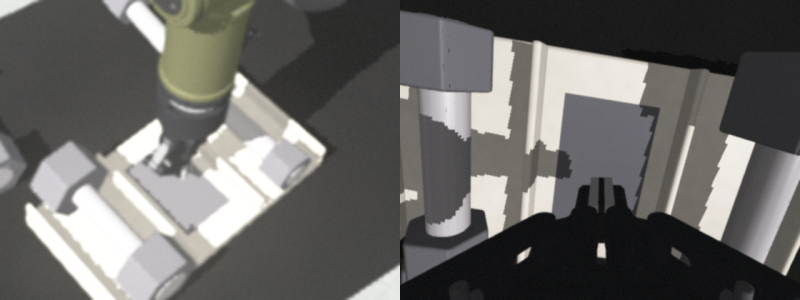

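The fingertips, at (600,180) in the right half, hang over the middle of the grey liner and touch nothing. I'll hold here.

Request:
move_arm --plan '[1,0,0,0,0,1,0,0,0,0,1,0,0,0,0,1,0,0,0,0,1,0,0,0,0]'

```text
time_s: 10.02
eef_pos: [0.6522, 0.0399, 0.0809]
orientation: [3.141, -0.001, 0.3]
wrist_force: [0.5, 0.2, -0.3]
finger_gap: 0.001
grip_force: 0.0
```

Request:
move_arm --plan '[1,0,0,0,0,1,0,0,0,0,1,0,0,0,0,1,0,0,0,0,1,0,0,0,0]'

```text
time_s: 10.43
eef_pos: [0.652, 0.04, 0.0805]
orientation: [-3.142, 0.0, 0.3]
wrist_force: [0.8, -0.6, -0.2]
finger_gap: 0.004
grip_force: 0.0
```

Request:
move_arm --plan '[1,0,0,0,0,1,0,0,0,0,1,0,0,0,0,1,0,0,0,0,1,0,0,0,0]'

```text
time_s: 10.85
eef_pos: [0.6521, 0.0399, 0.0805]
orientation: [-3.142, 0.0, 0.3]
wrist_force: [0.3, 0.3, -0.3]
finger_gap: 0.0
grip_force: 0.0
```

Request:
move_arm --plan '[1,0,0,0,0,1,0,0,0,0,1,0,0,0,0,1,0,0,0,0,1,0,0,0,0]'

```text
time_s: 11.27
eef_pos: [0.652, 0.0399, 0.0805]
orientation: [3.142, 0.0, 0.3]
wrist_force: [-0.5, 1.5, -0.1]
finger_gap: -0.0
grip_force: 0.0
```

Request:
move_arm --plan '[1,0,0,0,0,1,0,0,0,0,1,0,0,0,0,1,0,0,0,0,1,0,0,0,0]'

```text
time_s: 11.68
eef_pos: [0.6521, 0.0399, 0.0805]
orientation: [-3.142, -0.0, 0.3]
wrist_force: [0.2, 1.1, -0.0]
finger_gap: -0.004
grip_force: 0.0
```

Request:
move_arm --plan '[1,0,0,0,0,1,0,0,0,0,1,0,0,0,0,1,0,0,0,0,1,0,0,0,0]'

```text
time_s: 12.1
eef_pos: [0.6521, 0.04, 0.0805]
orientation: [-3.142, -0.0, 0.3]
wrist_force: [0.5, -0.7, -0.4]
finger_gap: 0.002
grip_force: 0.0
```

Request:
move_arm --plan '[1,0,0,0,0,1,0,0,0,0,1,0,0,0,0,1,0,0,0,0,1,0,0,0,0]'

```text
time_s: 12.52
eef_pos: [0.6521, 0.04, 0.0805]
orientation: [-3.142, -0.0, 0.3]
wrist_force: [-0.2, -0.9, -0.1]
finger_gap: -0.001
grip_force: 0.0
```

```bash
python3 -c "
from plant import ctrl
o=ctrl.get_obs(); print(o['time_s'],o['eef_pos']); print(ctrl.sign_off())"
```

```text
12.5167 [0.65207325 0.03996273 0.08051933]
the job is handed in; nothing more can be done
None
```

The arm pointed at the smaller mat dumbbell's grip, then at the empty middle bay, holding over 2 s at each with no sign of contact; it was handed in at 12.5 s, still pointing at the bay.

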